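# Load a pellet in the screw press and start the dwell timer

## Robot

A 6-joint arm with a two-finger parallel gripper is mounted at the origin on the work surface. World frame = base frame: x ahead of the robot, y to its left, z up, the work surface at z = 0. Lengths are in mm, angles in rad, forces in N, time in s.
With the tool pointing down it reaches from about 325 to 775 mm from the base axis. Payload 5.5 kg.
Tool frame: the origin (TCP) lies midway between the tips of the shut fingers; the grasp point (between the pads) lies 19 mm behind it (arm.grip_point_offset is the distance from the TCP to the grasp point, in mm); z points along the fingers, y is the line along which they close (so a half turn about z gives the same grasp; the last joint's range is limited). The gripper opens to 85 mm and grips with 20 to 120 N. Pads are 22 mm wide; open, the fingers measure 114 mm over their backs; the gripper's body (76 mm by 85 mm) begins 54 mm behind the grasp point. The pads swing forward as they close: fully open they stand 13 mm farther back than shut.
Start: joints at [1.06, 0.091, 1.231, -0, 1.82, -0.057], TCP at [263.037, 539.285, 231.275] pointing down, gripper open.
Joint ranges: [-2.87, 2.87], [-0.86, 2.18], [0.17, 2.46], [-1.51, 4.65], [0.06, 2.69], [-2.65, 2.65]. Speed limits (rad/s): [2.57, 2.57, 3.01, 3.14, 3.14, 3.14].

## Interface

Orientations are given as a unit quaternion [x, y, z, w].
In Python, from station import arm, eyes gives the robot as it stands (arm), with the cameras (eyes).
- The arm moves only by the tool step_hand, called by a JSON object that holds its "method" and its "body", one argument or row to a line. Schema: {"type":"object","properties":{"rows":{"type":"object","properties":{"steps":{"type":"array","items":{"type":"array","items":{"type":"number"},"minItems":5,"maxItems":5},"minItems":1,"maxItems":12}},"additionalProperties":false,"required":["steps"]},"grip_force":{"type":"number"},"only":{"type":"string"},"quiet":{"type":"boolean"},"lines":{"type":"string"}},"required":["rows"],"additionalProperties":false}. rows is an object whose key "steps" holds a list of rows, 1 to 12 of them, each of 5 numbers: dx, dy, dz in mm, then a turn about the tool's z in rad, then the finger opening in mm; each row shifts and turns the commanded pose from where the row before left it, along the tool's axes as they then stand; what a row does not reach is not made up. A row lasts 1/12 s, in which the tool goes at most 41.7 mm and 0.125 rad, less where a joint would pass 70% of its speed; a pose out of reach is approached as far as the arm can. The fingers move at their own pace and stop on an object; grip_force is the grip in N (left out, the last holds). Time passes only in rows, so rows that do not move let the fingers close. The tool returns the time, the measured TCP pose, the force, the opening and the grip force at its end. only (a regular expression) keeps the lines of the reply that match it, lines (a string "A,B") keeps lines A to B, and quiet returns only ok. Input that does not fit is refused with a message, and nothing moves.
- arm.sense(): the state, without advancing time (a new reading comes with each control period).
- eyes.capture(name): name is "scene" or "top" or "wrist"; returns a dict with "image" (480x640x3 uint8, blue, green, red), "vertical_fov" (degrees; the focal length in pixels is half the picture's height over the tangent of half this angle, whatever the lens; pixels are square), "cx", "cy" (the principal point, pixels), "R" (3x3) and "t" (3): a world point X has camera coordinates R X + t. Camera axes: x right, y down, z forward; pixel columns grow to the right and rows downward; lengths in mm; the calibration is good to about 2 mm. A picture is of the moment at which its call begins. There is no depth.
- arm.sign_off(): hands the job in; it is judged then, once.
The state is a dict: "t": time; "q": joint angles; "qvel": joint speeds; "joint_torque": joint torques, N m; "tcp_pos": TCP position; "tcp_rot": TCP orientation; "contact_force": force on the tool from outside, world axes, zero at the start; "ft_torque": the same for the moment, N m; "width": finger opening in mm; "grasp_force": force on a finger pad.
Only numpy, scipy, OpenCV 4.12 (cv2) and the standard library are available. Lean on these libraries where they do the work, as an engineer would, in place of code of your own. Each camera call takes 0.05 s, during which the arm holds its last target. There are 200 camera calls.

## Task

The die stands ready in the little screw press. With a fingertip against the upright handle of the hand wheel on top, push the wheel round clockwise (seen from above, screwing down) through exactly one full turn, so that the handle ends where it began; then press the big round start button of the bench timer all the way down, to time the pressing, and come away. Push gently and grip nothing: leave the timer in its place and everything else on the bench alone.

Things in the scene. Friction and masses are not known exactly. Their poses are not given: they have to be found in the camera images.
- wheel_handle (a point): Middle of the upright black handle of the press's hand wheel: a sleeve 23 mm in diameter, 58 mm tall, spinning freely on its pin. The point is on its axis, 30 mm below its top, 75 mm out from the wheel's axis. The handle stands on the wheel's rim (bright metal ring 164 mm across, rim top 32 mm below this point) and may start at almost any angle round it. It sinks 4 mm per turn.
- wheel_center (a point): Centre of the hub's top, on the wheel's upright axis, 260 mm above the bench and 15 mm below the handle's middle. The press is a screw press bolted to the bench: white base 200 x 190 x 45 mm, two steel columns, white crosshead, die behind clear guards; its three-spoked wheel lies level on top.
- press_wheel (a joint): Angle of the hand wheel (rad): grows as it turns clockwise seen from above (screwing down); one turn is +6.283. It starts anywhere from -2.5 to 2.5 and has no stop near one turn. It turns with a steady friction of about 0.22 N m (3 N at the handle) and stays where it is left.
- timer: Bench timer, a loose white plastic box 85 (its x) x 115 (its y) x 33 mm, 0.32 kg, with a display and three small flat keys on its top. Origin at the centre of its underside, z up.
- start_button_top (a point): Centre of the top of the timer's big round black start button, 30 mm in diameter, in a grey collar on the timer's top, at the timer's -y end (34 mm from its middle); 54 mm above the bench, 21 mm above the timer's top.
- start_button (a joint): Travel of the start button (m): 0 up, 0.005 fully down, reached with 4 N; it springs back.
- die_ring: Bystander: thick steel ring 52 mm across, 26 mm tall, standing near the press. Origin under its centre.
- die_plunger: Bystander: steel plunger standing on its head, 34 mm across at the foot, 55 mm tall, near the press. Origin under its centre.
- mortar: Bystander: small white ceramic bowl 80 mm across, 34 mm tall. Origin under its centre.
- salt_jar: Bystander: amber glass jar with a white cap, 60 mm across, 80 mm tall. Origin under its centre.
- spatula: Bystander: narrow steel spatula 155 mm long, 13 mm wide, 4 mm thick, lying along its x.
- vial_rack: Bystander: cream rack 75 x 130 mm with small black-capped vials, 52 mm tall in all. Origin under its centre.
- pellet_holder: Bystander: flat aluminium plate 80 x 50 x 6 mm with a hole in it. Origin under its centre.

How it is judged (in metres and radians):
On the way, in this order (a step that is already met when the one before it is completed fails the run):
1. the wheel has been pushed half-way round (distance of wheel_handle from where it was at the start of the episode above 0.13 m and value of joint press_wheel above 0.2 rad).
2. the wheel has made exactly one clockwise turn (to about 10 degrees) (distance of wheel_handle from where it was at the start of the episode below 0.0145 m and value of joint press_wheel between 3.5 and 9 rad), for 0.2 s.
3. the start button is pressed fully down (value of joint start_button above 0.0038 m), for 0.03 s.
At the end, for the whole second after the job is handed in: The wheel has been turned one turn clockwise from its start, its handle within 14 mm (about 10 degrees) of where it began; the start button has been pressed after that and is released; the timer lies flat within 20 mm of where it was, and every bystander within 20 mm of where it was (all of step 2 and value of joint start_button below 0.0015 m and distance of each of timer, die_ring, die_plunger, mortar, salt_jar, spatula, vial_rack, pellet_holder from where it was at the start of the episode below 0.02 m and angle between timer's own z axis and vertical below 0.1 rad); the robot touches nothing.
It fails at once if the timer is started before the wheel has made its turn (value of joint start_button above 0.003 m and not (distance of wheel_handle from where it was at the start of the episode below 0.0145 m and value of joint press_wheel between 3.5 and 9 rad)).
It fails at once if the wheel or its handle is gripped or shoved (over 30 N between fingers and wheel) (contact force between the fingers and press_wheel above 30 N).
It fails at once if the timer is lifted, pushed over (height (world z) of timer above 0.008 m or angle between timer's own z axis and vertical above 0.2 rad).
It fails at once if a bystander is shoved away, carried or tipped over (distance of any of die_ring, die_plunger, mortar, salt_jar, spatula, vial_rack, pellet_holder from where it was at the start of the episode above 0.03 m or angle between any of die_ring, die_plunger, mortar, salt_jar, spatula, vial_rack, pellet_holder's own z axis and vertical above 0.5 rad).
It also fails if it takes over 64 s, if anything falls off the work surface, if the arm or the gripper's body presses on something with over 40 N, if the wrist force passes 120 N, or if a joint passes its speed limit or range.

## Working session

There is one attempt and no reset: what is moved stays moved. The work goes in short steps, Python scripts to look and compute and a tool call to move; the robot and the scene stay as the last step left them, time stands still between calls to the robot, and variables do not carry over. Pictures are saved under pics/ and viewed, at most 10 in all, crops included, and the job is handed in when it is done.

```bash
ls; mkdir -p pics
```

Run:
```python
from station import arm, eyes
import cv2,pickle
d={}
for n in("scene","top","wrist"):
    c=eyes.capture(n); d[n]=c; cv2.imwrite(f"pics/{n}0.png",c["image"])
    print(n,c["vertical_fov"],c["cx"],c["cy"],c["R"],c["t"])
pickle.dump(d,open("c0.pkl","wb"))
print(arm.sense())
```

```text
pics
station.py
scene 53.74144014305327 318.79846395047895 240.04938737086607 [[-0.38903665  0.92117969  0.00885813]
 [ 0.52719993  0.23051415 -0.81787741]
 [-0.75545399 -0.31351429 -0.57532432]] [ 216.11001094 -147.50733433 1429.00266847]
top 56.776868925365335 320.360720422603 243.0997998048275 [[-1.77207700e-02 -9.99834439e-01 -4.13156786e-03]
 [-9.77892573e-01  1.81926890e-02 -2.08315008e-01]
 [ 2.08355683e-01  3.48727183e-04 -9.78053060e-01]] [ 17.02329384 605.54319383 984.05596256]
wrist 70.82124179781749 322.41792940373784 240.75550605485756 [[ 0.43841858  0.89876848 -0.00209168]
 [ 0.85403994 -0.41587272  0.31251504]
 [ 0.28000879 -0.13879878 -0.94991051]] [-598.67741274  -40.90126096  378.88841877]
{'t': 0.15, 'q': array([ 1.06029808e+00,  9.17062511e-02,  1.23162166e+00,  1.55269388e-05,
        1.81978458e+00, -5.66792210e-02]), 'qvel': array([ 0.00132611, -0.0023633 , -0.00434742, -0.0001339 , -0.00053995,
        0.00092671]), 'joint_torque': array([ 1.59144096e-03, -4.59368777e+01, -4.18528068e+01,  1.35422485e-05,
        9.50863177e-03,  2.36833188e-05]), 'tcp_pos': array([262.92378123, 539.0911751 , 230.39142977]), 'tcp_rot': array([ 2.24965413e-01,  9.74366453e-01, -7.27463797e-04, -2.19853444e-04]), 'contact_force': array([ 0.46876343,  0.47295844, -0.46485219]), 'ft_torque': array([-0.04299388,  0.02123869,  0.00144004]), 'grasp_force': 0.0, 'width': 85.2271581447983}
```

View pics/top0.png

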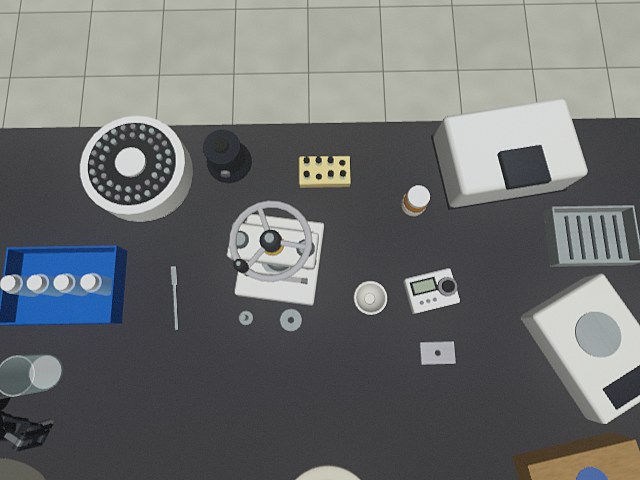

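View pics/scene0.png

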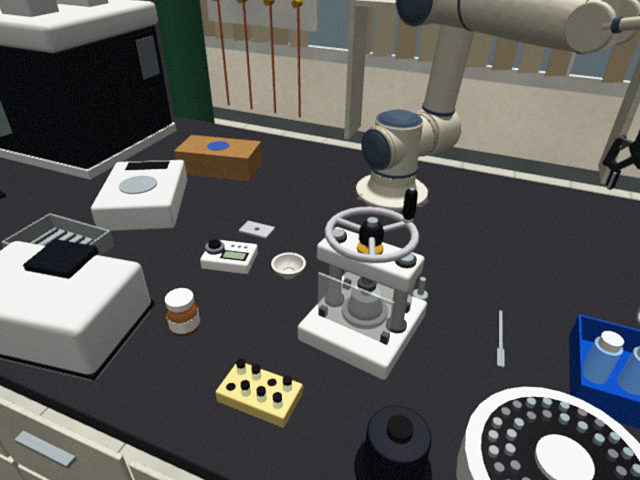

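Top view: wheel ring around (271,240), handle at (240,266) (lower-left of the wheel), start button at (447,286). The scene view shows the handle at (410,205) and the button at (215,245).

Create h.py:
```python
import numpy as np,cv2
def cam(c):
    f=240/np.tan(np.radians(c["vertical_fov"]/2)); return f,np.array(c["R"]),np.array(c["t"])
def plane(c,u,v,z):
    f,R,t=cam(c); d=R.T@np.array([(u-c["cx"])/f,(v-c["cy"])/f,1]); o=-R.T@t
    return o+d*(z-o[2])/d[2]
def proj(c,X):
    f,R,t=cam(c); p=R@np.array(X,float)+t; return p[:2]/p[2]*f+[c["cx"],c["cy"]]
def blobs(m,lo=20):
    n,l,s,c=cv2.connectedComponentsWithStats(m.astype(np.uint8),connectivity=4)
    return [(c[i].round(1),s[i].tolist()) for i in range(1,n) if s[i][4]>lo]
```

Run:
```python
import pickle; from h import *
d=pickle.load(open("c0.pkl","rb")); c=d["top"]; im=c["image"]
# ring: ellipse from grey outline -> sample points on the z=243 plane
for (x0,y0,x1,y1,th) in((220,190,325,290,45),(400,265,465,315,60),(225,250,260,285,45)):
    g=im[y0:y1,x0:x1].max(2); print([(b[0]+[x0,y0],b[1]) for b in blobs(g<th,25)])
o=[cv2.resize(im[y:y+120,x:x+130],None,fx=3,fy=3,interpolation=cv2.INTER_NEAREST) for x,y in((215,180),(380,225))]
e=d["scene"]["image"]
o2=[cv2.resize(e[y:y+90,x:x+130],None,fx=3,fy=2.6,interpolation=cv2.INTER_NEAREST) for x,y in((310,180),(180,210))]
cv2.imwrite("pics/z1.png",np.vstack([np.hstack(o),np.hstack(o2)])[:600])
for p in((271,240),): print(plane(c,*p,260))
print(plane(c,238,268,305),plane(c,447,285,54))
```

```text
[]
[(array([447.6, 285.6]), [42, 15, 13, 12, 117])]
[]
[571.77013003 100.19318508 260.        ]
[511.68367042 153.68386863 305.        ] [ 502.43865502 -287.53674519   54.        ]
```

View pics/z1.png

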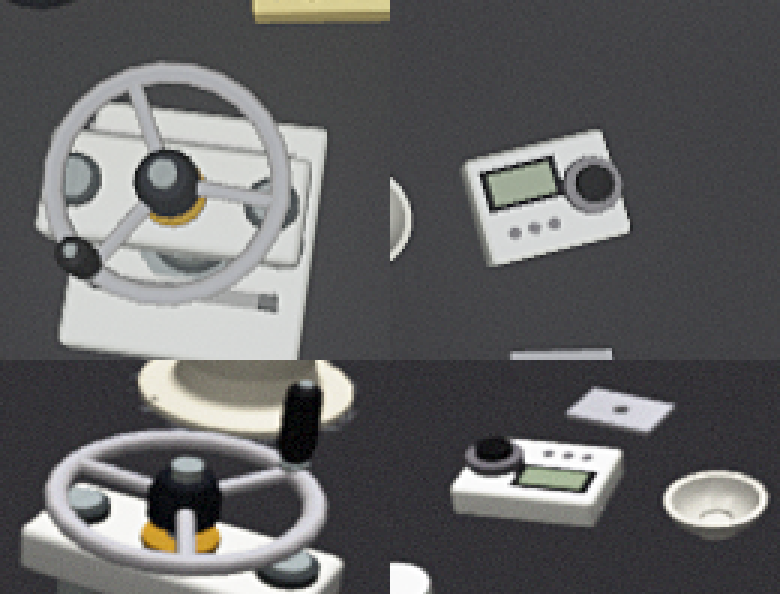

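View pics/wrist0.png

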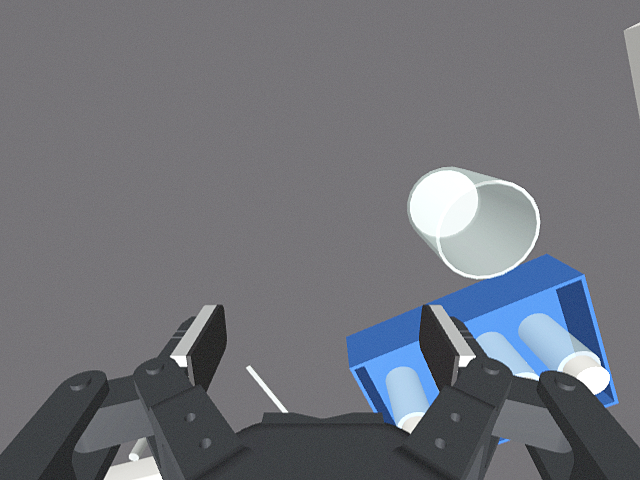

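Run:
```python
import pickle; from h import *
from scipy.optimize import least_squares
d=pickle.load(open("c0.pkl","rb")); c=d["top"]; s=d["scene"]
for n in d: f,R,t=cam(d[n]); print(n,(-R.T@t).round(),f)
im=c["image"]
print([(b[0]+[228,250],b[1]) for b in blobs(im[250:282,228:256].max(2)<58,15)])
print([(b[0]+[395,180],b[1]) for b in blobs(s["image"][180:228,395:425].max(2)<45,15)])
print([(b[0]+[200,230],b[1]) for b in blobs(s["image"][230:262,200:232].max(2)<45,15)])
# ring pts: extremes at outer edge in top, plane z=236
for k,z in (((229.3,240),236),((312,241),236),((270,200.7),236),((271,281.7),236)): print(plane(c,*k,z).round(1))
def tri(a,b):
    return least_squares(lambda X:np.r_[proj(c,X)-a,proj(s,X)-b],[550,100,200]).x
print("hub knob top?",tri((268.7,237),(372,216)))
print("handle",tri((241,265.6),(409.8,205)))
```

```text
scene [1241.  283.  700.] 473.6656125595095
top [ 387.    6. 1089.] 444.08494859071595
wrist [191. 574. 371.] 337.58026407601164
[(array([241. , 265.8]), [5, 9, 16, 14, 118])]
[(array([409.6, 204.5]), [7, 9, 15, 31, 336])]
[(array([214.1, 243.4]), [9, 8, 12, 11, 94])]
[578.6 185.  236. ]
[573.6  22.3 236. ]
[657.8 105.4 236. ]
[494.7 102.5 236. ]
hub knob top? [575.36546588 103.80768353 269.86127115]
handle [520.81058296 154.87095933 274.02207532]
```

{"method": "step_hand", "body": {
  "rows": {"steps":[[0,0,-27,-0.1135,0],[0,0,-27,-0.1135,0],[0,0,-27,-0.1135,0],[0,0,-27,-0.1135,0],[0,0,0,0,0],[0,0,0,0,0]]},
  "grip_force": 20
}}

```text
t: 0.65
tcp_pos: [263.2, 539.7, 341.3]
tcp_rot: [0.0, 1.0, 0.002, 0.001]
contact_force: [0.0, 0.3, -0.9]
width: 12.2
grasp_force: 0.0
```

{"method": "step_hand", "body": {
  "rows": {"steps":[[-20,-35,0,0,0],[-20,-35,0,0,0],[-20,-35,0,0,0],[-20,-35,0,0,0],[-20,-35,0,0,0],[-20,-35,0,0,0],[-20,-35,0,0,0],[-20,-35,0,0,0],[-20,-35,0,0,0],[-20,-35,0,0,0],[-20,-35,0,0,0],[-17,-35,0,0,0]]}
}}

```text
t: 1.65
tcp_pos: [500.6, 117.3, 337.0]
tcp_rot: [0.001, 1.0, -0.0, -0.001]
contact_force: [1.1, 0.3, 0.1]
width: -0.1
grasp_force: 0.0
```

{"method": "step_hand", "body": {
  "rows": {"steps":[[0,0,0,0,0],[0,0,0,0,0]]}
}}

```text
t: 1.82
tcp_pos: [500.5, 117.5, 336.9]
tcp_rot: [0.003, 1.0, -0.0, -0.002]
contact_force: [-1.4, 0.0, -0.5]
width: 0.1
grasp_force: 0.0
```

Run:
```python
from station import arm, eyes
import cv2
c=eyes.capture("wrist"); cv2.imwrite("pics/w1.png",c["image"]); c=eyes.capture("scene"); cv2.imwrite("pics/s1.png",c["image"])
```

```text
(no output)
```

View pics/s1.png

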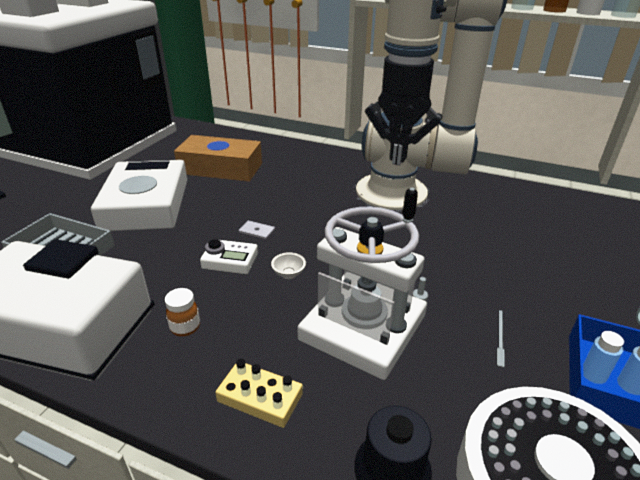

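{"method": "step_hand", "body": {
  "rows": {"steps":[[0,0,18,0,0],[0,0,18,0,0],[0,0,18,0,0],[0,0,18,0,0],[0,0,0,0,0]]}
}}

```text
t: 2.33
tcp_pos: [498.3, 120.9, 262.8]
tcp_rot: [-0.001, 1.0, -0.0, -0.003]
contact_force: [-0.7, -0.6, -0.6]
width: 0.2
grasp_force: 0.0
```

Run:
```python
import numpy as np
a=np.radians(170-8*np.arange(0,46)); p=np.c_[576.2+75*np.cos(a),103.7+75*np.sin(a)]
print(p[0]); d=np.diff(p,axis=0)
for k in range(0,45): print(170-8*(k+1),(-d[k,0]).round(1),d[k,1].round(1),p[k+1].round(0))
```

```text
[502.33941852 116.72361333]
162 -2.5 10.2 [505. 127.]
154 -3.9 9.7 [509. 137.]
146 -5.2 9.1 [514. 146.]
138 -6.4 8.2 [520. 154.]
130 -7.5 7.3 [528. 161.]
122 -8.5 6.2 [536. 167.]
114 -9.2 4.9 [546. 172.]
106 -9.8 3.6 [556. 176.]
98 -10.2 2.2 [566. 178.]
90 -10.4 0.7 [576. 179.]
82 -10.4 -0.7 [587. 178.]
74 -10.2 -2.2 [597. 176.]
66 -9.8 -3.6 [607. 172.]
58 -9.2 -4.9 [616. 167.]
50 -8.5 -6.2 [624. 161.]
42 -7.5 -7.3 [632. 154.]
34 -6.4 -8.2 [638. 146.]
26 -5.2 -9.1 [644. 137.]
18 -3.9 -9.7 [648. 127.]
10 -2.5 -10.2 [650. 117.]
2 -1.1 -10.4 [651. 106.]
-6 0.4 -10.5 [651.  96.]
-14 1.8 -10.3 [649.  86.]
-22 3.2 -10.0 [646.  76.]
-30 4.6 -9.4 [641.  66.]
-38 5.9 -8.7 [635.  58.]
-46 7.0 -7.8 [628.  50.]
-54 8.0 -6.7 [620.  43.]
-62 8.9 -5.5 [611.  37.]
-70 9.6 -4.3 [602.  33.]
-78 10.1 -2.9 [592.  30.]
-86 10.4 -1.5 [581.  29.]
-94 10.5 0.0 [571.  29.]
-102 10.4 1.5 [561.  30.]
-110 10.1 2.9 [551.  33.]
-118 9.6 4.3 [541.  37.]
-126 8.9 5.5 [532.  43.]
-134 8.0 6.7 [524.  50.]
-142 7.0 7.8 [517.  58.]
-150 5.9 8.7 [511.  66.]
-158 4.6 9.4 [507.  76.]
-166 3.2 10.0 [503.  86.]
-174 1.8 10.3 [502.  96.]
-182 0.4 10.5 [501. 106.]
-190 -1.1 10.4 [502. 117.]
```

{"method": "step_hand", "body": {
  "rows": {"steps":[[-3,3,0,0,0],[-3,3,0,0,0],[-2,5,0,0,0],[-2,5,0,0,0],[-2,5,0,0,0],[-3,5,0,0,0],[-3,4,0,0,0],[0,0,0,0,0]]}
}}

```text
t: 3.0
tcp_pos: [518.6, 150.4, 267.2]
tcp_rot: [-0.001, 1.0, 0.0, 0.0]
contact_force: [-0.3, 0.4, 0.0]
width: 0.0
grasp_force: 0.2
```

Run:
```python
from station import arm, eyes
s=arm.sense(); print(s["tcp_pos"],s["contact_force"])
```

```text
[518.63906659 150.44010553 267.20874795] [-0.3140026   0.36746241  0.02330574]
```

Create look.py:
```python
from station import arm, eyes; import sys,cv2; from h import *
n=sys.argv[1]; s=eyes.capture("scene"); c=eyes.capture("top")
cv2.imwrite(f"pics/{n}.png",np.hstack([cv2.resize(i[y:y+130,x:x+120],None,fx=3.2,fy=3.2) for i,x,y in((c["image"],215,180),(s["image"],310,130))]))
print(arm.sense()["tcp_pos"].round(1))
```

```bash
python3 look.py p1
```

```text
[518.5 149.8 266.8]
```

View pics/p1.png

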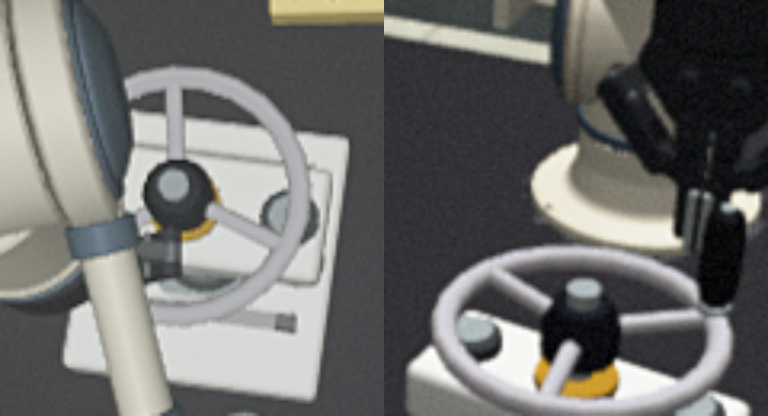

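{"method": "step_hand", "body": {
  "rows": {"steps":[[-5,5.5,0,0,0],[-5,5.5,0,0,0],[-8.5,6.2,0,0,0],[-9.2,4.9,0,0,0],[-9.8,3.6,0,0,0],[-10.2,2.2,0,0,0],[-10.4,0.7,0,0,0],[-10.4,-0.7,0,0,0],[-10.2,-2.2,0,0,0],[-5,-2,0,0,0],[0,0,0,0,0]]}
}}

```text
t: 4.02
tcp_pos: [602.9, 173.1, 266.3]
tcp_rot: [0.0, 1.0, -0.0, -0.0]
contact_force: [0.5, 0.8, -0.4]
width: 0.1
grasp_force: 0.0
```

{"method": "step_hand", "body": {
  "rows": {"steps":[[-7,-3,0,0,0],[-7,-3,0,0,0],[-8.5,-6.2,0,0,0],[-7.5,-7.3,0,0,0],[-6.4,-8.2,0,0,0],[-5.2,-9.1,0,0,0],[-3.9,-9.7,0,0,0],[-2.5,-10.2,0,0,0],[-1,-10.4,0,0,0],[0,-5,0,0,0],[0,0,0,0,0]]}
}}

```text
t: 4.93
tcp_pos: [651.0, 98.7, 267.8]
tcp_rot: [0.001, 1.0, -0.001, 0.001]
contact_force: [-0.3, -0.0, -0.3]
width: -0.1
grasp_force: 0.0
```

```bash
python3 look.py p2
```

```text
[650.9  99.8 268.3]
```

View pics/p2.png

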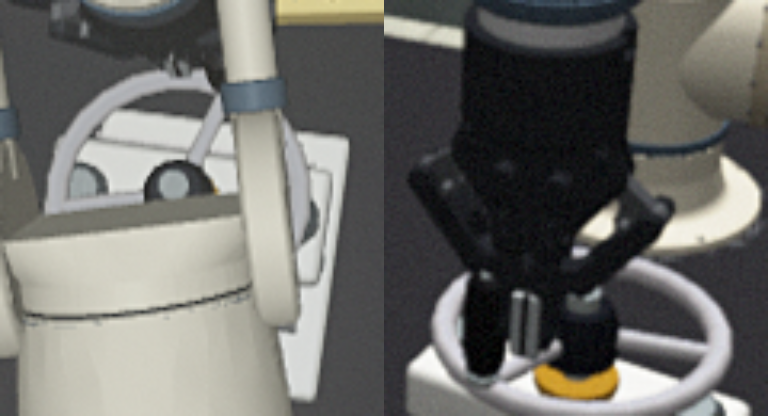

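{"method": "step_hand", "body": {
  "rows": {"steps":[[1,-7,0,0,0],[1,-7,0,0,0],[3.2,-10,0,0,0],[4.6,-9.4,0,0,0],[5.9,-8.7,0,0,0],[7,-7.8,0,0,0],[8,-6.7,0,0,0],[8.9,-5.5,0,0,0],[9.6,-4.3,0,0,0],[5,-1.6,0,0,0],[0,0,0,0,0]]}
}}

```text
t: 5.95
tcp_pos: [595.3, 31.8, 267.7]
tcp_rot: [0.001, 1.0, -0.0, -0.0]
contact_force: [-0.0, -0.2, -0.0]
width: 0.0
grasp_force: 0.0
```

{"method": "step_hand", "body": {
  "rows": {"steps":[[7,-1.4,0,0,0],[7,-1.4,0,0,0],[10.5,0,0,0,0],[10.4,1.5,0,0,0],[10.1,2.9,0,0,0],[9.6,4.3,0,0,0],[8.9,5.5,0,0,0],[8,6.7,0,0,0],[7,7.8,0,0,0],[3,4,0,0,0],[0,0,0,0,0]]}
}}

```text
t: 6.87
tcp_pos: [514.0, 64.0, 267.4]
tcp_rot: [-0.001, 1.0, 0.0, -0.001]
contact_force: [0.4, 0.2, 0.6]
width: 0.1
grasp_force: 0.0
```

Run:
```python
from station import arm, eyes; import cv2; from h import *
s=eyes.capture("scene"); c=eyes.capture("top")
cv2.imwrite("pics/p3.png",np.hstack([cv2.resize(i[y:y+130,x:x+120],None,fx=3.2,fy=3.2) for i,x,y in((c["image"],215,180),(s["image"],310,130))]))
for r in (-170,-165,-175): pass
print(proj(s,[520.8,154.9,274]),[(b[0]+[340,150],b[1]) for b in blobs(s["image"][150:240,340:440].max(2)<45,60)])
```

```text
[409.38843006 205.02055291] [(array([367.4, 170. ]), [0, 0, 60, 59, 1649]), (array([370.8, 232.4]), [18, 72, 27, 18, 285])]
```

View pics/p3.png

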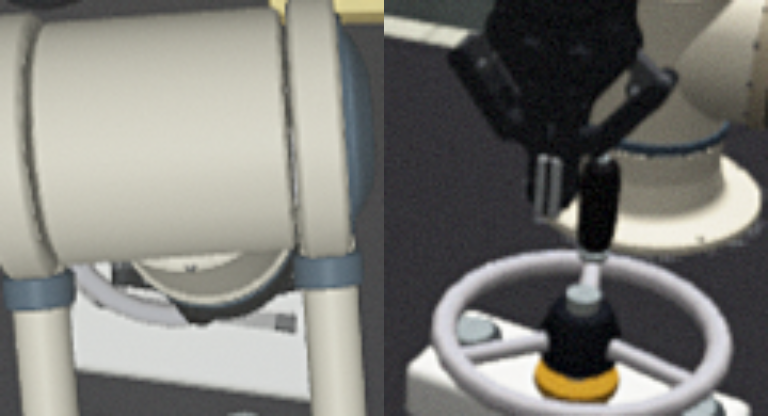

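Create ang.py:
```python
from h import *
def ang(s,u,v,z=271): 
    p=plane(s,u,v,z); return p.round(1),np.degrees(np.arctan2(p[1]-103.7,p[0]-576.2)).round(1)
```

Run:
```python
import pickle; from ang import *
s=pickle.load(open("c0.pkl","rb"))["scene"]
print(ang(s,377.5,194.7),ang(s,409.6,204.5,275))
a=np.radians(213-6*np.arange(0,10)); p=np.c_[576.2+75*np.cos(a),103.7+75*np.sin(a)]
d=np.diff(p,axis=0)
for k in range(9): print(213-6*(k+1),(-d[k,0]).round(1),d[k,1].round(1),p[k+1].round(0))
```

```text
(array([503.2,  91.6, 271. ]), np.float64(-170.6)) (array([520.6, 155.1, 275. ]), np.float64(137.2))
207 3.9 6.8 [509.  70.]
201 3.2 7.2 [506.  77.]
195 2.4 7.5 [504.  84.]
189 1.6 7.7 [502.  92.]
183 0.8 7.8 [501. 100.]
177 -0.0 7.9 [501. 108.]
171 -0.8 7.8 [502. 115.]
165 -1.6 7.7 [504. 123.]
159 -2.4 7.5 [506. 131.]
```

{"method": "step_hand", "body": {
  "rows": {"steps":[[2.5,3,0,0,0],[2.5,4,0,0,0],[2,5,0,0,0],[2,5,0,0,0],[1.5,5,0,0,0],[1,5,0,0,0],[0.5,5,0,0,0],[0.5,5,0,0,0],[0,5,0,0,0],[0,4,0,0,0],[0,2,0,0,0],[0,0,0,0,0]]}
}}

```text
t: 7.97
tcp_pos: [502.5, 111.6, 267.1]
tcp_rot: [-0.001, 1.0, 0.0, -0.0]
contact_force: [-0.5, -0.8, -0.3]
width: -0.0
grasp_force: 0.4
```

Create lk.py:
```python
from station import arm, eyes; import cv2,sys; from ang import *
s=eyes.capture("scene"); i=s["image"][130:260,310:450]
cv2.imwrite(f"pics/{sys.argv[1]}.png",cv2.resize(i,None,fx=4,fy=4))
# lower half of the handle: rows above its foot, dark run right of the finger
for v in range(195,226,3): 
    r=np.where(s["image"][v,310:450].max(1)<45)[0]+310
    print(v,[(g[0],g[-1]) for g in np.split(r,np.where(np.diff(r)>1)[0]+1) if len(g)>3],end=" ")
print(arm.sense()["tcp_pos"])
```

```bash
python3 lk.py p4
```

```text
195 [(np.int64(393), np.int64(408))] 198 [(np.int64(396), np.int64(407))] 201 [(np.int64(396), np.int64(406))] 204 [(np.int64(396), np.int64(406))] 207 [(np.int64(395), np.int64(406))] 210 [(np.int64(395), np.int64(406))] 213 [(np.int64(396), np.int64(405))] 216 [] 219 [] 222 [] 225 [(np.int64(362), np.int64(365))] [502.57313946 111.55258159 267.15312121]
```

View pics/p4.png

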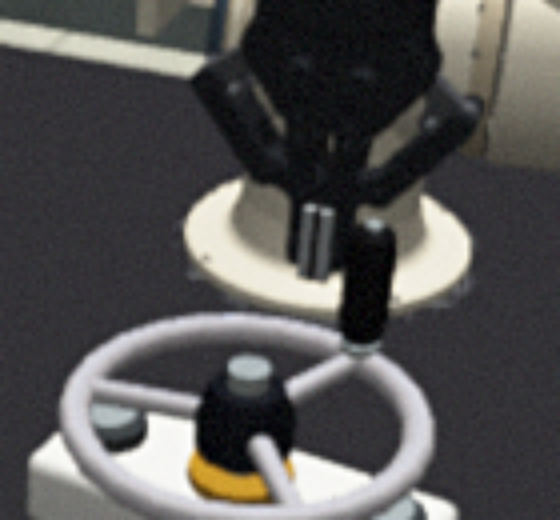

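```bash
python3 -c "
import pickle; from ang import *
d=pickle.load(open('c0.pkl','rb')); s=d['scene']
print(ang(s,401.7,201.7)); print(proj(s,[520.8,154.9,271]))
for v in (204,207,210,213): r=np.where(s['image'][v,390:430].max(1)<45)[0]+390; print(v,r[0],r[-1])
a=np.radians(168.3-150); print(ang(s,401.7,201.7)[0])"
```

```text
(array([509.9, 138.6, 271. ]), np.float64(152.2))
[409.18515001 206.49171242]
204 404 415
207 404 415
210 402 424
213 402 415
[509.9 138.6 271. ]
```

{"method": "step_hand", "body": {
  "rows": {"steps":[[0,2,0,0,0],[0,3,0,0,0],[-0.5,3,0,0,0],[-1,3,0,0,0],[-1,3,0,0,0],[-1,2,0,0,0],[0,0.5,0,0,0],[0,0,0,0,0],[0,0,0,0,0]]}
}}

```text
t: 8.77
tcp_pos: [506.2, 127.6, 267.2]
tcp_rot: [-0.0, 1.0, 0.0, 0.0]
contact_force: [0.2, -1.2, -0.8]
width: 0.2
grasp_force: 0.7
```

```bash
python3 lk.py p5
```

```text
195 [(np.int64(401), np.int64(414))] 198 [(np.int64(401), np.int64(414))] 201 [(np.int64(403), np.int64(414))] 204 [(np.int64(403), np.int64(414))] 207 [(np.int64(402), np.int64(414))] 210 [(np.int64(401), np.int64(414))] 213 [(np.int64(400), np.int64(413))] 216 [(np.int64(402), np.int64(413))] 219 [(np.int64(404), np.int64(409))] 222 [] 225 [(np.int64(362), np.int64(366))] [506.17204582 127.60262016 267.2819102 ]
```

{"method": "step_hand", "body": {
  "rows": {"steps":[[1,-4,0,0,0],[2,-6,0,0,0],[2,-6,0,0,0],[0,0,-20,0,0],[0,0,-30,0,0],[0,0,-30,0,0],[0,-30,0,0,0],[0,-35,0,0,0],[0,-35,0,0,0],[0,-35,0,0,0],[0,-35,0,0,0],[0,-35,0,0,0]]}
}}

```text
t: 9.82
tcp_pos: [500.6, -95.7, 347.8]
tcp_rot: [-0.0, 1.0, -0.0, 0.001]
contact_force: [-0.8, -0.0, -0.1]
width: -0.2
grasp_force: 0.0
```

{"method": "step_hand", "body": {
  "rows": {"steps":[[0,-35,0,0,0],[0,-35,0,0,0],[0,-35,0,0,0],[0,-35,0,0,0],[0,-30,0,0,0],[0,0,0,0,0],[0,0,0,0,0]]}
}}

```text
t: 10.4
tcp_pos: [500.5, -265.4, 346.7]
tcp_rot: [0.002, 1.0, 0.0, -0.0]
contact_force: [-0.1, -1.2, 0.7]
width: 0.5
grasp_force: 0.0
```

Run:
```python
import pickle; from ang import *; from station import arm, eyes
from scipy.optimize import least_squares
d=pickle.load(open("c0.pkl","rb")); c=d["top"]; s=d["scene"]
print("button",plane(c,447.6,285.6,54),plane(s,214.1,243.4,54))
c2=eyes.capture("top"); s2=eyes.capture("scene"); cv2.imwrite("pics/t6.png",c2["image"])
print([(b[0]+[228,245],b[1]) for b in blobs(c2["image"][245:285,225:256].max(2)<58,15)])
print([(b[0]+[395,180],b[1]) for b in blobs(s2["image"][180:228,395:425].max(2)<45,15)])
```

```text
button [ 501.01265577 -288.82592872   54.        ] [ 504.27581344 -287.8314853    54.        ]
[(array([245.9, 267.5]), [10, 16, 15, 14, 113])]
[(array([408.2, 205.4]), [6, 10, 14, 30, 324])]
```

{"method": "step_hand", "body": {
  "rows": {"steps":[[-2,-23,0,0,0],[0,0,39,0,0],[0,0,39,0,0],[0,0,39,0,0],[0,0,39,0,0],[0,0,39,0,0],[0,0,39,0,0],[0,0,30,0,0],[0,0,10,0,0],[0,0,0,0,0],[0,0,0,0,0]]}
}}

```text
t: 11.42
tcp_pos: [503.9, -286.2, 75.0]
tcp_rot: [-0.001, 1.0, -0.0, 0.001]
contact_force: [0.7, -0.9, 0.9]
width: 0.2
grasp_force: 0.0
```

{"method": "step_hand", "body": {
  "rows": {"steps":[[0,-2,6,0,0],[0,0,6,0,0],[0,0,4,0,0],[0,0,3,0,0],[0,0,2,0,0],[0,0,0,0,0],[0,0,0,0,0]]}
}}

```text
t: 12.0
tcp_pos: [503.4, -288.9, 52.7]
tcp_rot: [-0.0, 1.0, -0.0, 0.0]
contact_force: [0.3, -0.2, 1.6]
width: 0.1
grasp_force: 0.9
```

Touching, lightly. Press on in 1 mm steps.

{"method": "step_hand", "body": {
  "rows": {"steps":[[0,0,1,0,0],[0,0,1,0,0],[0,0,1,0,0],[0,0,0,0,0]]}
}}

```text
t: 12.33
tcp_pos: [503.4, -288.8, 49.5]
tcp_rot: [-0.0, 1.0, -0.0, 0.0]
contact_force: [-0.1, -0.6, 4.6]
width: 0.2
grasp_force: 1.8
```

{"method": "step_hand", "body": {
  "rows": {"steps":[[0,0,1,0,0],[0,0,0,0,0],[0,0,0,0,0]]}
}}

```text
t: 12.58
tcp_pos: [503.4, -288.9, 49.0]
tcp_rot: [-0.0, 1.0, -0.0, 0.0]
contact_force: [-0.6, -0.6, 5.0]
width: 0.1
grasp_force: 2.8
```

{"method": "step_hand", "body": {
  "rows": {"steps":[[0,0,1,0,0],[0,0,0,0,0],[0,0,0,0,0]]}
}}

```text
t: 12.83
tcp_pos: [503.4, -288.9, 48.9]
tcp_rot: [-0.0, 1.0, -0.0, 0.0]
contact_force: [-2.6, 1.8, 9.5]
width: 0.2
grasp_force: 4.8
```

{"method": "step_hand", "body": {
  "rows": {"steps":[[0,0,1,0,0],[0,0,1,0,0],[0,0,0,0,0],[0,0,0,0,0]]}
}}

```text
t: 13.17
tcp_pos: [503.5, -288.9, 48.7]
tcp_rot: [-0.0, 1.0, -0.001, 0.001]
contact_force: [-6.7, 4.3, 17.6]
width: 0.1
grasp_force: 8.7
```

Fully down on the hard stop (49 mm, force rising to 17 N). Come away and check.

{"method": "step_hand", "body": {
  "rows": {"steps":[[0,0,-3,0,0],[0,0,-3,0,0],[0,0,-5,0,0],[0,0,-30,0,0],[0,0,-40,0,0],[0,0,-40,0,0],[20,-30,-20,0,0],[20,-30,0,0,0],[20,-30,0,0,0],[20,-30,0,0,0],[0,0,0,0,0],[0,0,0,0,0]]}
}}

```text
t: 14.17
tcp_pos: [421.9, -409.8, 185.2]
tcp_rot: [0.002, 1.0, 0.001, -0.001]
contact_force: [0.4, 0.8, 0.1]
width: -0.1
grasp_force: 0.0
```

Run:
```python
from station import arm, eyes; import pickle; from h import *
d=pickle.load(open("c0.pkl","rb"));c=eyes.capture("top");s=eyes.capture("scene")
for n,k in(("top",c),("scene",s)):
  for (x,y,w,h,th) in (((425,272,40,30,60),(225,245,31,40,58)) if n=="top" else ((200,230,32,32,45),(395,180,30,48,45))):
    print(n,[[(b[0]+[x,y],b[1][4]) for b in blobs(q["image"][y:y+h,x:x+w].max(2)<th,60)] for q in(d[n],k)])
df=np.abs(c["image"].astype(int)-d["top"]["image"]).max(2)
print(blobs(df[130:380,160:470]>50,15))
print(arm.sense()["contact_force"])
```

```text
top [[(array([447.6, 285.6]), 117)], [(array([447.6, 285.6]), 117)]]
top [[(array([241. , 265.8]), 118)], [(array([242.9, 267.6]), 110)]]
scene [[(array([214.1, 243.4]), 94)], [(array([214.1, 243.5]), 92)]]
scene [[(array([409.6, 204.5]), 336)], [(array([421. , 185.2]), 66), (array([408.1, 205.3]), 327)]]
[(array([ 77.3, 131.1]), [74, 129, 8, 7, 27]), (array([ 87. , 140.5]), [81, 134, 10, 11, 34])]
[0.1069784  0.22492481 0.23609044]
```

```bash
python3 -c "
from station import arm, eyes; print(arm.sign_off())"
```

```text
the job is handed in; nothing more can be done
None
```

I turned the wheel one full turn clockwise, and the cameras put the handle about 5 mm from where it started. I then pressed the start button down to its stop and let it go. The timer has not moved, the top view shows no change to the bystanders near the press, and the job is handed in (no verdict was shown).

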